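# Seat an acrylic block in the corner of an alignment jig

### The job

Without lifting it off the plate, push the small clear block with your fingertips until its long side lies flat against the long rail of the metal jig, then slide it along the rail into the corner pocket until it meets the end stop, and leave it there, flush with both rail and stop. Leave the brass weight and the white bush where they stand.

Things in the scene. Friction and masses are not known exactly. Their poses are not given: they have to be found in the camera images.
- jig: Alignment jig fixed to the bench: a dark steel plate, 110 mm (x) by 180 mm (y), 6 mm thick, its top face 96 mm above the bench, on a round pedestal; an aluminium rail along the far edge, a corner pocket at the left end, front and right end open. Origin: centre of the pedestal's foot on the bench, under the plate's centre. x to the rail (ahead, yaw up to 0.3 rad either way), y left along the rail, z up.
- rail (a point): Middle of the rail's flat inner face, at the plate's top face: jig x +43, y 0, z +96 mm. The face looks to -x. The rail runs the plate's whole length, is 12 mm thick and stands 12 mm above the plate; flat screw heads rise 1.5 mm more. Axes as the jig's.
- stop (a point): Middle of the end stop's inner face, at the plate's top face: jig x +25, y +76, z +96 mm. The face looks to -y, at right angles to the rail. The stop reaches from the rail to jig x +6.5 mm, is 14 mm thick and stands 12 mm above the plate. Axes as the jig's.
- lip (a point): Rounded nose (5 mm radius) of the guard lip, at the plate's top face: jig x +11.5, y +52, z +96 mm. The lip is 10 mm wide, stands 10 mm above the plate, runs from here to the stop parallel to the rail, inner face at jig x +16.5 mm. Rail, stop and lip form the pocket: 26.5 mm wide, 24 mm deep, open above and towards -y.
- seat (a point): Point on the plate's top face where the centre of the block's underside lies when the block is fully home against rail and stop: jig x +31, y +60, z +96 mm. Axes as the jig's: x into the rail, y into the stop.
- block: Small clear acrylic block, looks whitish: 24 mm (its x) by 32 mm (its y, the long side) by 16 mm high, 20 to 45 g, loose. It starts on the plate, in front of the rail and right of the pocket, long side up to 0.5 rad off the rail. Origin at the centre of its underside, z up. Home, it sticks out 8 mm from the pocket and 6 mm above the lip.
- weight: Brass weight with a knob on top, 32 mm diameter, 42 mm high, stands on the plate's front left corner, in front of the pocket. To be left alone. Origin at the centre of its underside.
- bush: White plastic bush, 26 mm diameter, 20 mm high, stands at the plate's front edge, to the right of the brass weight. To be left alone. Origin at the centre of its underside.
Not all that is in view belongs to the job. What is shaped like the block but pink or turquoise is not meant.

How it is judged:
On the way:
1. the block's long side lies flat against the rail (within 3 mm and 0.12 rad), still at least 12 mm short of its home (x of block in the frame of seat between -0.003 and 0.002 m and angle between the y axis of block and the y axis of jig, either way round below 0.12 rad and z of block in the frame of seat between -0.002 and 0.002 m and y of block in the frame of seat below -0.012 m), for 0.2 s.
At the end, for the whole second after the job is handed in: The block rests on the jig's plate in the corner pocket, within 3 mm of the rail and within 3 mm of the end stop, long side parallel to the rail within 0.12 rad, at rest; weight and bush within 15 mm of where they stood (x of block in the frame of seat between -0.003 and 0.002 m and angle between the y axis of block and the y axis of jig, either way round below 0.12 rad and z of block in the frame of seat between -0.002 and 0.002 m and y of block in the frame of seat between -0.003 and 0.002 m and linear speed of block below 0.01 m/s and distance of each of weight, bush from where it was at the start of the episode below 0.015 m); the robot touches nothing.
It fails at once if the block is lifted (more than 6 mm above the plate) (z of block in the frame of seat above 0.006 m).
It fails at once if the block is pushed off the plate (z of block in the frame of seat below -0.004 m).
It fails at once if a bystander (weight) is shifted by 15 mm or more (distance of weight from where it was at the start of the episode above 0.015 m).
It fails at once if a bystander (bush) is shifted by 15 mm or more (distance of bush from where it was at the start of the episode above 0.015 m).
It also fails if it takes over 48 s, if anything falls off the work surface, if the arm or the gripper's body presses on something with over 40 N, if the wrist force passes 120 N, or if a joint passes its speed limit or range.

### The arm

A 6-joint arm with a two-finger parallel gripper is mounted at the origin on a cart in front of the work surface, level with it; the furniture and walls round the work are solid. World frame = base frame: x ahead of the robot, y to its left, z up, the work surface at z = 0. Lengths are in m, angles in rad, forces in N, time in s.
With the tool pointing down it reaches from about 0.35 to 0.975 m from the base axis. Payload 4.9 kg.
Tool frame: the origin (TCP) lies on the mounting face of the last link; the fingertips stand 173 mm ahead of it and the grasp point (between the pads) lies 155 mm ahead of it (tcp_to_grasp is the distance from the TCP to the grasp point, in m); z points along the fingers, y is the line along which they close (so a half turn about z gives the same grasp; the last joint's range is limited). The gripper opens to 85 mm and grips with 20 to 120 N. Pads are 22 mm wide; open, the fingers measure 114 mm over their backs; the gripper's body (76 mm by 85 mm) begins 54 mm behind the grasp point. The pads swing forward as they close: fully open they stand 13 mm farther back than shut.
Start: joints at [1.1, 0.053, 1.613, -0, 1.476, -0.119], TCP at [0.215, 0.587, 0.405] pointing down, gripper open.
Joint ranges: [-3.01, 3.01], [-1.01, 2.22], [0.06, 2.58], [-1.02, 4.17], [0.09, 2.62], [-3.14, 3.14]. Speed limits (rad/s): [2.57, 2.57, 3.14, 3.14, 3.14, 3.14].

### API

Orientations are given as a rotation vector (axis times angle).
In Python, from station import get_obs, get_image, calibration, finish_job, tcp_to_grasp gives the robot as it stands. The module is installed in compiled form; this text tells all that it offers.
- The arm moves only by the tool arm_command, never from a script. Its argument "plan" is a list that holds one entry, the list of rows, each a list of 6 numbers: the shift along the tool's x, y, z in cm, then the turn, a rotation vector about the tool's x, y, z in rad. A call has 1 to 12 rows; each row is the pose to reach, as a shift and turn from the pose commanded when the call began, along the tool's axes at that moment; what a row does not reach only later rows make up. A row lasts 1/12 s, in which the tool goes at most 41.7 mm and 7.16 degrees, less where a joint would pass 70% of its speed; a pose out of reach is approached as far as the arm can. A call with a gripper value outside its range is refused whole. "gripper" is the closure, from -1 (fully open) to 1 (shut), set as the call begins (left out, the last holds). The fingers move at their own pace and stop on an object; "force" is the grip in N (left out, the last holds). Time passes only in rows, so rows that repeat a pose let the fingers close. It gives the time, the measured TCP pose, the force, the opening and the grip force at its end, in the units of the state.
- get_obs(): the state, without advancing time (a new reading comes with each control period).
- get_image(name): name is "scene" or "top" or "wrist"; returns (picture, depth): 480x640x3 uint8, blue, green, red; 480x640 float32, m along the optical axis (not along the pixel's ray), 0 where there is no reading.
- calibration(name): a dict with "fx", "fy", "cx", "cy" (pixels), "dist" ([k1, k2, p1, p2, k3] as OpenCV has them; the pictures are not rectified), "pose" (4x4, takes a point from camera to world coordinates). Camera axes: x right, y up, looking along -z (the intrinsics and any distortion apply to the point x, -y, -z); pixel columns grow to the right and rows downward; lengths in m; the calibration is good to about 2 mm. A picture is of the moment at which its call begins: read the wrist's pose just before it. calibration takes no time and is no camera call; for the wrist camera it gives the pose at the moment of the call.
- finish_job(): hands the job in; it is judged then, once.
The state is a dict: "t": time; "q": joint angles; "dq": joint speeds; "effort": joint torques, N m; "tool_pos": TCP position; "tool_rot": TCP orientation; "contact_force": force on the tool from outside, world axes, zero at the start; "wrist_torque": the same for the moment, N m; "opening": finger opening in m; "grip_force": force on a finger pad.
Only numpy, scipy, OpenCV 4.12 (cv2) and the standard library are available. Lean on these libraries where they do the work, as an engineer would, in place of code of your own. Each camera call takes 0.05 s, during which the arm holds its last target. There are 200 camera calls.

## Working session

There is one attempt and no reset: what is moved stays moved. The work goes in short steps, Python scripts to look and compute and a tool call to move; the robot and the scene stay as the last step left them, time stands still between calls to the robot, and variables do not carry over. Pictures are saved under pics/ and viewed, at most 10 in all, crops included, and the job is handed in when it is done.

Besides the shell and the picture viewer there is one more tool, called after ">>>" by a JSON object that holds its "name" and its "arguments". arm_command: Moves the arm, as the interface text tells. Its arguments: {"type":"object","properties":{"plan":{"type":"array"},"gripper":{"type":"number"},"force":{"type":"number"}},"required":["plan"]}

```bash
mkdir -p pics
cat > h.py <<'E'
import numpy as np, cv2
from scipy.spatial.transform import Rotation as R
from station import *
def ray(c,px):
    K=np.array([[c['fx'],0,c['cx']],[0,c['fy'],c['cy']],[0,0,1.]])
    u=cv2.undistortPoints(np.array(px,float).reshape(-1,1,2),K,np.array(c['dist'],float)).reshape(-1,2)
    d=np.c_[u[:,0],-u[:,1],-np.ones(len(u))]
    P=np.array(c['pose']); return P[:3,3],d@P[:3,:3].T
def onplane(c,px,z):
    o,d=ray(c,px); return o+d*((z-o[2])/d[:,2])[:,None]
E
python3 - <<'E'
from h import *
o=get_obs();print(o['t'],o['tool_pos'],o['tool_rot'],o['opening'])
for n in('scene','top'):
    c=calibration(n);im,d=get_image(n);cv2.imwrite(f'pics/{n}0.png',im);np.save(n+'0.npy',d);print(n,np.round(c['pose'],3).tolist(),c['fx'])
E
```

```text
0.0 [0.21525263 0.58647365 0.4034415 ] [-0.54968797 -3.09248627  0.00316098] 0.08558990737021799
scene [[-0.142, -0.619, 0.772, 1.482], [0.99, -0.083, 0.115, 0.036], [-0.007, 0.781, 0.624, 0.833], [0.0, 0.0, 0.0, 1.0]] 619.23049174441
top [[0.03, 0.993, -0.116, 0.397], [-0.999, 0.031, 0.011, -0.073], [0.015, 0.116, 0.993, 1.422], [0.0, 0.0, 0.0, 1.0]] 603.802349182181
```

View pics/top0.png

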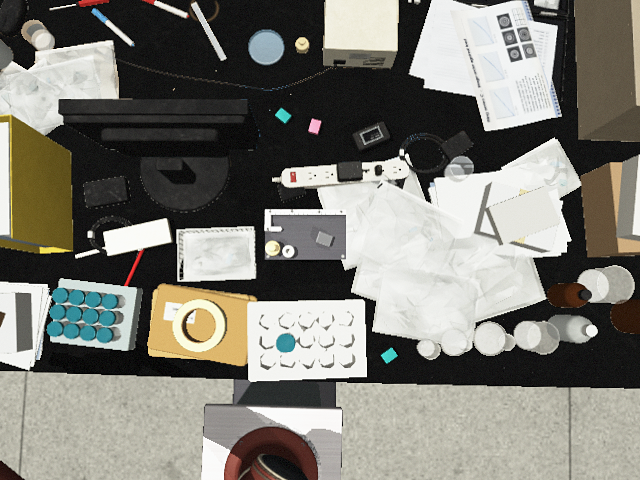

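View pics/scene0.png

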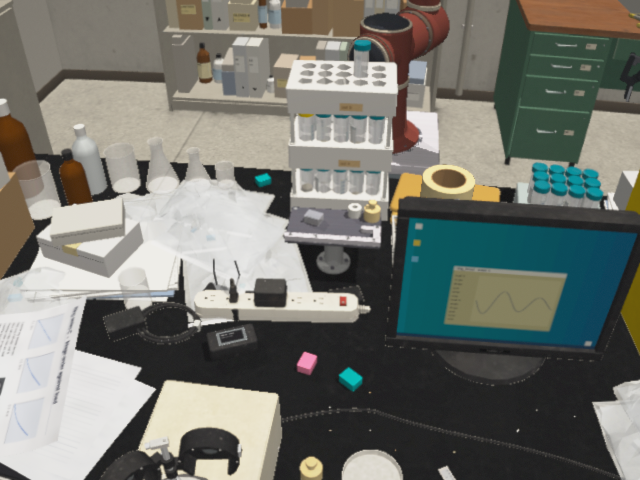

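The top view shows the jig plate at (265–347, 208–261), with the block at about (324,239), the weight at (273,247) and the bush at (288,252). The pink (315,127) and turquoise (283,115), (389,355) blocks lie off the jig and are not meant. A tall tube rack stands in front of the jig. I'll enlarge the jig and take heights from the depth image.

Run:
```python
from h import *
im=cv2.imread('pics/top0.png');d=np.load('top0.npy');c=calibration('top')
cv2.imwrite('pics/topc.png',cv2.resize(im[200:270,255:355],None,fx=8,fy=8,interpolation=cv2.INTER_CUBIC)[:560])
for n,p in dict(rack=(280,350),rack2=(340,320),monitor=(150,105),strip=(350,170),lamp=(305,200),plate=(310,225),rail=(320,212),block=(324,239)).items():
    z=d[p[1],p[0]];o,v=ray(c,[p]);print(n,z,np.round(o+v[0]*z,3))
# height map of surroundings
v,u=np.mgrid[0:480,0:640];o,r=ray(c,np.c_[u.ravel(),v.ravel()]);P=(o+r*d.ravel()[:,None]).reshape(480,640,3)
m=(P[...,2]>.15)&(d>0)
n,l,s,_=cv2.connectedComponentsWithStats(m.astype(np.uint8))
for i in range(1,n):
    if s[i,4]>150: q=P[l==i];print(s[i],np.round(np.percentile(q,2,axis=0),3),np.round(np.percentile(q,98,axis=0),3))
```

```text
rack 1.0213847 [ 0.31  -0.029  0.383]
rack2 1.1461811 [ 0.36  -0.136  0.264]
monitor 1.1382545 [0.754 0.237 0.314]
strip 1.3708367 [ 0.692 -0.16   0.077]
lamp 1.438845 [ 0.632 -0.06   0.001]
plate 1.3361877 [ 0.561 -0.073  0.096]
rail 1.3264669 [ 0.589 -0.094  0.109]
block 1.3179418 [ 0.529 -0.105  0.111]
[ 601    0   39  124 4339] [ 0.804 -0.758  0.153] [ 1.062 -0.719  0.274]
[  58   98  197   55 9027] [0.698 0.057 0.162] [0.765 0.399 0.321]
[   0  114   48  134 5460] [0.497 0.485 0.155] [0.729 0.541 0.3  ]
[ 609  155   31   98 2017] [ 0.525 -0.771  0.15 ] [ 0.711 -0.73   0.222]
[156 158  30  15 412] [0.658 0.199 0.153] [0.686 0.256 0.175]
[ 247  299  120   83 9247] [ 0.256 -0.176  0.262] [0.392 0.03  0.381]
[582 324  16  13 161] [ 0.339 -0.679  0.152] [ 0.362 -0.653  0.174]
[ 238  454   71   26 1196] [ 0.045 -0.073  0.168] [0.098 0.045 0.296]
[  0 461  25  19 265] [0.134 0.32  0.537] [0.152 0.355 0.575]
```

View pics/topc.png

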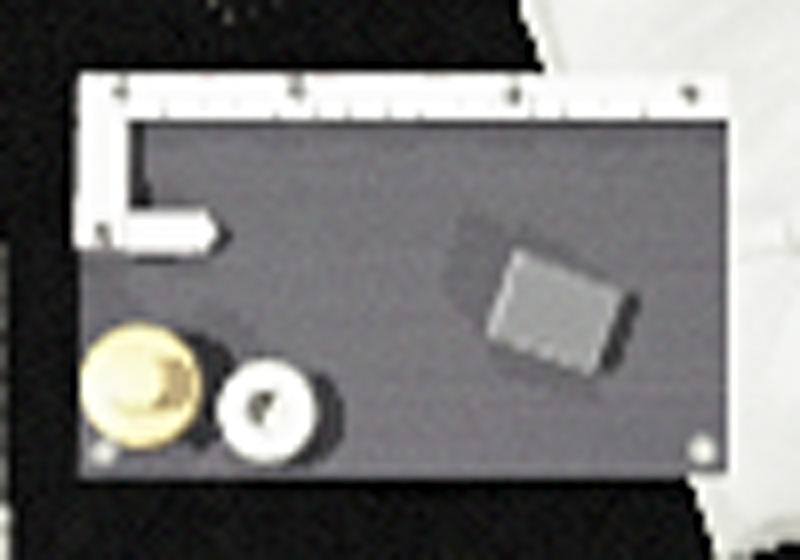

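Zoomed picture: rail inner edge along Y≈122 from (130,122) to (727,121), plate front corners (80,476) and (727,478), and stop and lip at upper left. The grey-clear block has top corners (517,248), (628,292), (597,376) and (487,335); it is the only clear block on the plate. The brass weight is at (140,385), the bush at (267,410).

```bash
cat >> h.py <<'E'
def zp(X): return [((x+.5)/8-.5+255,(y+.5)/8-.5+200) for x,y in X]
E
python3 - <<'E'
from h import *
c=calibration('top')
f=onplane(c,zp([(80,476),(727,478)]),.096); r=onplane(c,zp([(130,122),(727,121)]),.108); rb=onplane(c,zp([(76,72),(728,72)]),.108)
b=onplane(c,zp([(517,248),(628,292),(597,376),(487,335)]),.112)
w=onplane(c,zp([(140,385)]),.13);bu=onplane(c,zp([(267,410)]),.116)
st=onplane(c,zp([(130,165)]),.108)
for n,p in(('f',f),('r',r),('rb',rb)): e=p[0]-p[1];print(n,np.round(p,4).tolist(),'len',np.hypot(*e[:2]),'yaw',np.arctan2(-e[0],e[1]))
print('stop',st,'w',w,'bush',bu)
print('block',b.mean(0),np.linalg.norm(np.diff(b[[0,1,2,3,0]],axis=0),axis=1),np.arctan2(-(b[0]-b[1])[0],(b[0]-b[1])[1]))
np.set_printoptions(precision=3,suppress=True)
R0=R.from_rotvec(get_obs()['tool_rot']);print(R0.as_matrix())
yaw=np.mean([np.arctan2(-(p[0]-p[1])[0],(p[0]-p[1])[1]) for p in(f,r,rb)])
O=(f.mean(0)+rb.mean(0))[:2]/2;print('jig yaw',yaw,'O',O, 'block in jig',R.from_euler('z',-yaw).apply(b.mean(0)-[*O,0]))
E
```

```text
f [[0.4824, 0.0241, 0.096], [0.4873, -0.1536, 0.096]] len 0.1778070350796693 yaw 0.02764449153753013
r [[0.5792, 0.0134, 0.108], [0.5847, -0.1505, 0.108]] len 0.16397819335720173 yaw 0.033409711198571605
rb [[0.5926, 0.0288, 0.108], [0.5983, -0.1504, 0.108]] len 0.17928617089539042 yaw 0.03184128763575284
stop [[0.56730741 0.01293262 0.108     ]] w [[0.50509211 0.0065305  0.13      ]] bush [[ 0.50053783 -0.02724325  0.116     ]]
block [ 0.52988178 -0.1052285   0.112     ] [0.03258845 0.02453413 0.03197057 0.0252345 ] -0.348493057296147
[[-0.939  0.345 -0.001]
 [ 0.345  0.939 -0.002]
 [ 0.    -0.002 -1.   ]]
jig yaw 0.030965163457284856 O [ 0.54  -0.063] block in jig [-0.012 -0.042  0.112]
```

Sizes and heights agree with the given dimensions. Jig origin is (0.540, -0.063) with yaw 0.031, and the block sits at jig (-12, -42) mm, yaw -0.38 relative to the jig. I'll go up over the rack height with the gripper shut, then across.

>>> {"name": "arm_command", "arguments": {"plan": [[[0, 0, -4, 0, 0, 0], [0, 0, -8, 0, 0, 0], [0, 0, -12, 0, 0, 0], [0, 0, -16, 0, 0, 0], [0, 0, -20, 0, 0, 0], [-2.6, -2.9, -20, 0, 0, 0], [-5.2, -5.8, -20, 0, 0, 0], [-7.8, -8.7, -20, 0, 0, 0], [-10.4, -11.6, -20, 0, 0, 0], [-13, -14.5, -20, 0, 0, 0], [-15.6, -17.4, -20, 0, 0, 0], [-18.2, -20.3, -20, 0, 0, 0]]], "gripper": 1, "force": 40}}

```text
t: 1.1
tool_pos: [0.3164, 0.3317, 0.6042]
tool_rot: [-0.549, -3.093, 0.001]
contact_force: [0.8, -0.1, 0.7]
opening: -0.0001
grip_force: 0.0
```

>>> {"name": "arm_command", "arguments": {"plan": [[[-2.6, -2.9, 0, 0, 0, -0.03], [-5.2, -5.8, 0, 0, 0, -0.06], [-7.8, -8.7, 0, 0, 0, -0.1], [-10.4, -11.6, 0, 0, 0, -0.13], [-13, -14.5, 0, 0, 0, -0.16], [-15.6, -17.4, 0, 0, 0, -0.19], [-18.2, -20.3, 0, 0, 0, -0.22], [-20.8, -23.2, 0, 0, 0, -0.26], [-23.4, -26.1, 0, 0, 0, -0.29], [-26, -29, 0, 0, 0, -0.32], [-28.6, -32, 0, 0, 0, -0.35], [-31.4, -35.2, 0, 0, 0, -0.383]]]}}

```text
t: 2.1
tool_pos: [0.4895, -0.1063, 0.6044]
tool_rot: [0.051, -3.141, -0.001]
contact_force: [1.5, -0.2, 1.5]
opening: -0.0
grip_force: 0.0
```

>>> {"name": "arm_command", "arguments": {"plan": [[[0, 0, 0, 0, 0, 0], [0, 0, 0, 0, 0, 0], [0, 0, 0, 0, 0, 0]]]}}

```text
t: 2.35
tool_pos: [0.4894, -0.1045, 0.6042]
tool_rot: [0.048, -3.14, -0.001]
contact_force: [0.1, -0.2, 0.7]
opening: -0.0002
grip_force: 0.0
```

Run:
```python
from h import *
np.set_printoptions(precision=4,suppress=True)
o=get_obs();print(o['t'],o['q'],o['tool_pos'],R.from_rotvec(o['tool_rot']).as_matrix(),o['opening'],o['contact_force'])
im,d=get_image('scene');cv2.imwrite('pics/s1.png',im)
im,d=get_image('wrist');cv2.imwrite('pics/w1.png',im)
```

```text
2.35 [-0.3592 -0.2831  1.5961  0.0004  1.8298 -1.9605] [ 0.4894 -0.1045  0.6042] [[-0.9995 -0.0306 -0.001 ]
 [-0.0306  0.9995  0.0008]
 [ 0.001   0.0008 -1.    ]] -0.00024236261790501267 [ 0.0705 -0.185   0.7128]
```

View pics/s1.png

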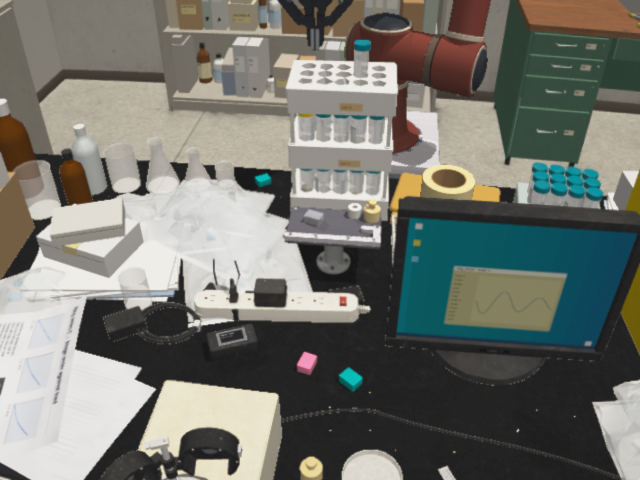

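View pics/w1.png

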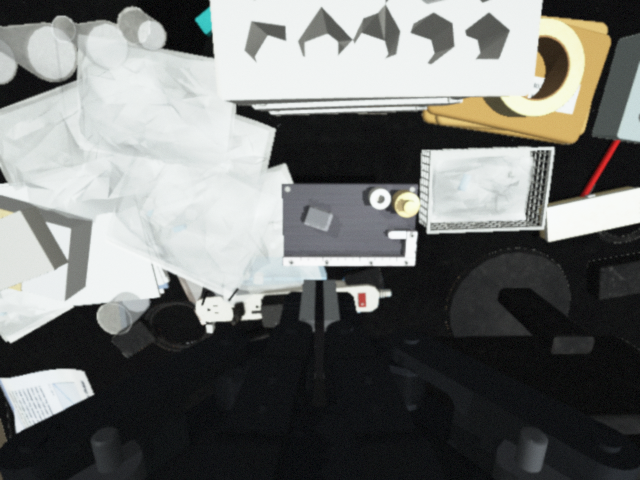

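Both views show the way is clear. The shut fingers are at (320,300) in the wrist picture, and the jig below is at (283–417, 183–265). Only one tube cap, at about z 0.383, stands above the rack top at 0.264. A small tilt test while descending gives the wrist length, so I can check forearm clearance over that tube.

>>> {"name": "arm_command", "arguments": {"plan": [[[0, 0, 3, 0, 0.1, 0], [0, 0, 6, 0, 0.2, 0], [0, 0, 9, 0, 0.25, 0], [0, 0, 12, 0, 0.25, 0], [0, 0, 12, 0, 0.25, 0], [0, 0, 12, 0, 0.25, 0], [0, 0, 12, 0, 0.25, 0]]]}}

```text
t: 3.03
tool_pos: [0.4895, -0.1037, 0.4872]
tool_rot: [0.047, -2.894, 0.008]
contact_force: [-0.5, 0.6, 1.3]
opening: 0.0001
grip_force: 0.0
```

Run:
```python
from h import *
np.set_printoptions(precision=4,suppress=True)
from scipy.optimize import least_squares
o=get_obs();print(o['t'],o['q'],o['tool_pos'],R.from_rotvec(o['tool_rot']).as_matrix())
q=np.array(o['q']);print(calibration('wrist')['pose'][:3,3]) if hasattr(calibration('wrist')['pose'],'shape') else print(np.array(calibration('wrist')['pose'])[:3,3])
D=[(.053,1.613,1.476,np.hypot(.21525,.58647),.40344),(-.2831,1.5961,1.8298,np.hypot(.4894,.1045),.6042),(q[1],q[2],q[4],np.hypot(*o['tool_pos'][:2]),o['tool_pos'][2])]
def fk(p,a,b,c):
    L1,L2,d6,h,e=p; s=a+b;t=s+c
    return L1*np.sin(a)+L2*np.sin(s)+d6*np.sin(t), h+L1*np.cos(a)+L2*np.cos(s)+d6*np.cos(t)
f=lambda p:np.concatenate([np.subtract(fk(p,*x[:3]),x[3:]) for x in D])
s=least_squares(f,[.32,.61,.1,.3,0]);print(s.x,s.fun)
```

```text
3.0333 [-0.3385 -0.2218  1.7406 -0.0935  1.852  -1.9572] [ 0.4895 -0.1037  0.4872] [[-0.9692 -0.0324 -0.2443]
 [-0.0312  0.9995 -0.0091]
 [ 0.2445 -0.0012 -0.9697]]
[ 0.4126 -0.1061  0.4748]
[0.3218 0.6105 0.1687 0.3076 0.    ] [-0.     -0.0012 -0.0002 -0.0006  0.0002  0.0018]
```

Wrist length is about 0.169 m, so the forearm stays above z≈0.5 over the tube, which is clear. I'll untilt and descend in front of the block.

>>> {"name": "arm_command", "arguments": {"plan": [[[-0.9, -0.1, 3.2, 0, -0.1, 0], [-1.8, -0.2, 6.5, 0, -0.2, 0], [-2.6, -0.3, 9.7, 0, -0.247, 0], [-2.6, -0.3, 9.7, 0, -0.247, 0], [-2.6, -0.3, 9.7, 0, -0.247, 0]]]}}

```text
t: 3.45
tool_pos: [0.4906, -0.1073, 0.3855]
tool_rot: [0.049, -3.137, 0.0]
contact_force: [-0.2, -0.4, 1.2]
opening: 0.0
grip_force: 0.0
```

>>> {"name": "arm_command", "arguments": {"plan": [[[0, 0, 3, 0, 0, 0], [0, 0, 6, 0, 0, 0], [0, 0, 8.5, 0, 0, 0], [0, 0, 10, 0, 0, 0], [0, 0, 10.5, 0, 0, 0], [0, 0, 10.5, 0, 0, 0], [0, 0, 10.5, 0, 0, 0]]]}}

```text
t: 4.03
tool_pos: [0.4919, -0.1079, 0.2827]
tool_rot: [-0.049, 3.14, -0.003]
contact_force: [0.8, 0.5, 0.2]
opening: 0.0002
grip_force: 0.0
```

Run:
```python
from h import *
np.set_printoptions(precision=4,suppress=True)
o=get_obs();print(o['t'],o['tool_pos'],R.from_rotvec(o['tool_rot']).as_matrix(),o['contact_force'])
np.save('wc.npy',calibration('wrist'),allow_pickle=True)
im,d=get_image('wrist');cv2.imwrite('pics/w2.png',im)
```

```text
4.0333 [ 0.4919 -0.1079  0.2827] [[-0.9995 -0.0314  0.0012]
 [-0.0314  0.9995 -0.0019]
 [-0.0011 -0.0019 -1.    ]] [0.8352 0.4557 0.2039]
```

View pics/w2.png

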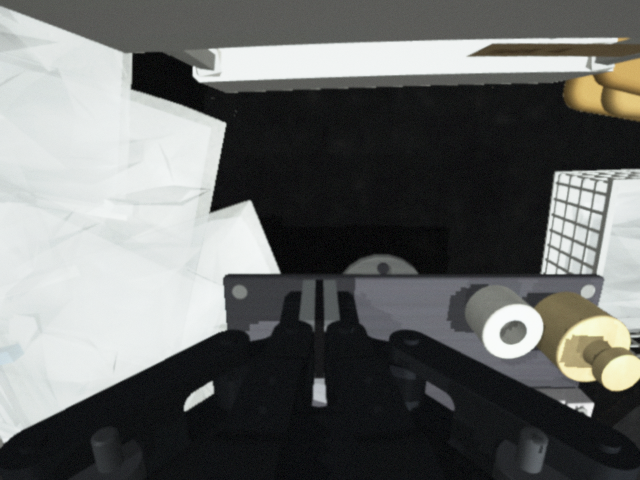

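The fingers are over the plate's front edge at (320,290), clear of the bush (505,320) and the weight (585,340). Lowering to about 6 mm above the plate, then pushing toward the rail.

>>> {"name": "arm_command", "arguments": {"plan": [[[0, 0, 0.3, 0, 0, 0], [0, 0, 0.7, 0, 0, 0], [0, 0, 0.7, 0, 0, 0], [-0.5, 0, 0.7, 0, 0, 0], [-1, 0, 0.7, 0, 0, 0], [-1.4, 0, 0.7, 0, 0, 0], [-1.8, 0, 0.7, 0, 0, 0], [-2.1, 0, 0.7, 0, 0, 0], [-2.4, 0, 0.7, 0, 0, 0], [-2.7, 0, 0.7, 0, 0, 0], [-3, 0, 0.7, 0, 0, 0], [-3, 0, 0.7, 0, 0, 0]]]}}

```text
t: 5.08
tool_pos: [0.5208, -0.1064, 0.2723]
tool_rot: [0.049, -3.139, 0.0]
contact_force: [0.9, 0.3, 0.1]
opening: 0.0003
grip_force: 0.0
```

>>> {"name": "arm_command", "arguments": {"plan": [[[-0.3, 0, 0, 0, 0, 0], [-0.6, 0, 0, 0, 0, 0], [-0.9, 0, 0, 0, 0, 0], [-1.2, 0, 0, 0, 0, 0], [-1.5, 0, 0, 0, 0, 0], [-1.8, 0, 0, 0, 0, 0], [-1.8, 0, 0, 0, 0, 0]]]}}

```text
t: 5.67
tool_pos: [0.5389, -0.1059, 0.2723]
tool_rot: [0.049, -3.139, 0.0]
contact_force: [0.3, -0.6, 0.3]
opening: 0.0002
grip_force: 0.0
```

Run:
```python
from h import *
im,d=get_image('top');cv2.imwrite('pics/topd.png',cv2.resize(im[200:270,255:355],None,fx=8,fy=8,interpolation=cv2.INTER_CUBIC))
im2,d=get_image('scene');cv2.imwrite('pics/sc.png',np.vstack([cv2.resize(im2[170:260,260:400],None,fx=5,fy=5,interpolation=cv2.INTER_CUBIC)]))
```

```text
(no output)
```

View pics/sc.png

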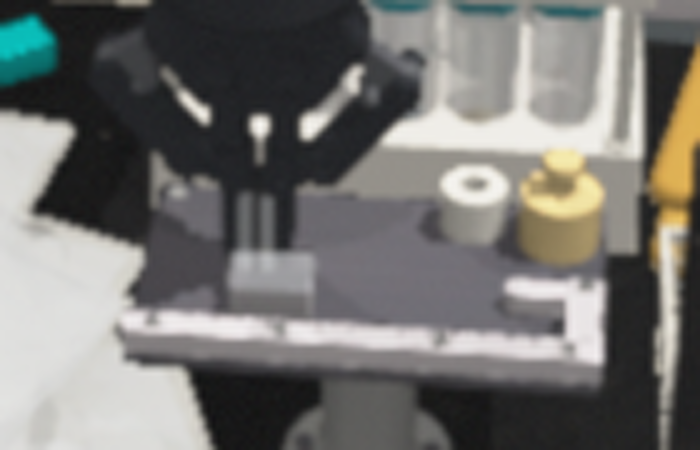

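The block (270,285) is aligned and just short of the rail, with the fingers (258,225) behind it and the bystanders untouched. Now closing the last centimetre.

>>> {"name": "arm_command", "arguments": {"plan": [[[-0.2, 0, 0, 0, 0, 0], [-0.4, 0, 0, 0, 0, 0], [-0.6, 0, 0, 0, 0, 0], [-0.8, 0, 0, 0, 0, 0], [-0.9, 0, 0, 0, 0, 0], [-0.9, 0, 0, 0, 0, 0]]]}}

```text
t: 6.27
tool_pos: [0.5476, -0.1056, 0.2722]
tool_rot: [0.049, -3.138, 0.0]
contact_force: [0.2, 0.4, 0.1]
opening: -0.0001
grip_force: 0.0
```

>>> {"name": "arm_command", "arguments": {"plan": [[[-0.1, 0, 0, 0, 0, 0], [-0.2, 0, 0, 0, 0, 0], [-0.2, 0, 0, 0, 0, 0], [-0.2, 0, 0, 0, 0, 0]]]}}

```text
t: 6.6
tool_pos: [0.5494, -0.1055, 0.2721]
tool_rot: [0.049, -3.138, 0.0]
contact_force: [-0.7, 0.1, -0.1]
opening: -0.0005
grip_force: 0.0
```

>>> {"name": "arm_command", "arguments": {"plan": [[[-0.1, 0, 0, 0, 0, 0], [-0.15, 0, 0, 0, 0, 0], [-0.15, 0, 0, 0, 0, 0], [-0.15, 0, 0, 0, 0, 0]]]}}

```text
t: 6.93
tool_pos: [0.5505, -0.1054, 0.272]
tool_rot: [0.049, -3.136, -0.0]
contact_force: [-5.9, 0.2, 3.5]
opening: 0.0002
grip_force: 2.6
```

>>> {"name": "arm_command", "arguments": {"plan": [[[-0.1, 0, 0, 0, 0, 0], [-0.15, 0, 0, 0, 0, 0], [-0.15, 0, 0, 0, 0, 0], [-0.15, 0, 0, 0, 0, 0]]]}}

```text
t: 7.27
tool_pos: [0.5513, -0.1054, 0.272]
tool_rot: [0.049, -3.133, -0.001]
contact_force: [-9.8, 1.0, 7.6]
opening: 0.0002
grip_force: 5.1
```

The force has risen to 10 N, so the block is pressed flat on the rail. Backing off, lifting and moving to its right end.

>>> {"name": "arm_command", "arguments": {"plan": [[[0.5, 0, 0, 0, 0, 0], [1, 0, 0, 0, 0, 0], [1.5, 0, 0, 0, 0, 0], [1.8, 0, -1.5, 0, 0, 0], [1.8, 0, -4, 0, 0, 0], [1.2, -1.5, -4, 0, 0, 0], [0, -3, -4, 0, 0, 0], [-1.2, -4.5, -4, 0, 0, 0], [-1.9, -5, -4, 0, 0, 0], [-1.9, -5, -4, 0, 0, 0], [-1.9, -5, -4, 0, 0, 0]]]}}

```text
t: 8.18
tool_pos: [0.573, -0.1549, 0.3115]
tool_rot: [0.048, -3.137, -0.001]
contact_force: [-0.2, 0.6, -0.1]
opening: -0.0004
grip_force: 0.0
```

Run:
```python
from h import *
np.set_printoptions(precision=4,suppress=True)
o=get_obs();p=o['tool_pos'];print(o['t'],p,R.from_euler('z',-.031).apply(p-np.array([.54,-.063,0])))
im,d=get_image('scene');im2,_=get_image('wrist')
cv2.imwrite('pics/sd.png',np.hstack([cv2.resize(im[170:260,270:390],None,fx=4,fy=4,interpolation=cv2.INTER_CUBIC),cv2.resize(im2,(320,360),interpolation=cv2.INTER_AREA)]))
cv2.imwrite('pics/sd_full.png',im)
```

```text
8.1833 [ 0.573  -0.1549  0.3115] [ 0.0301 -0.0929  0.3115]
```

View pics/sd.png

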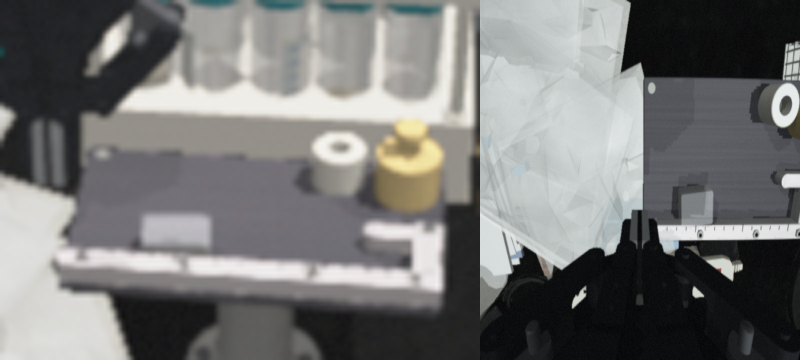

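The block lies flat on the rail at (177,230) in the left panel, with the fingers free to its right. Descending behind its right end, then sliding it.

>>> {"name": "arm_command", "arguments": {"plan": [[[0.1, 0, 1.5, 0, 0, 0], [0.1, 0, 3, 0, 0, 0], [0.1, 0, 3.8, 0, 0, 0], [0.1, 0, 3.9, 0, 0, 0], [0.1, 0, 3.9, 0, 0, 0]]]}}

```text
t: 8.7
tool_pos: [0.5715, -0.1544, 0.2724]
tool_rot: [0.05, -3.137, -0.001]
contact_force: [-0.7, -0.2, 0.2]
opening: 0.0
grip_force: 0.0
```

>>> {"name": "arm_command", "arguments": {"plan": [[[0, 0.4, 0, 0, 0, 0], [0, 0.8, 0, 0, 0, 0], [0, 1.2, 0, 0, 0, 0], [0, 1.6, 0, 0, 0, 0], [0, 2, 0, 0, 0, 0], [0, 2.4, 0, 0, 0, 0], [0, 2.8, 0, 0, 0, 0], [0, 3.2, 0, 0, 0, 0], [0, 3.6, 0, 0, 0, 0], [0, 4, 0, 0, 0, 0], [0, 4.4, 0, 0, 0, 0], [0, 4.4, 0, 0, 0, 0]]]}}

```text
t: 9.7
tool_pos: [0.5705, -0.1102, 0.273]
tool_rot: [0.05, -3.138, -0.001]
contact_force: [0.1, 0.5, 0.2]
opening: -0.0003
grip_force: 0.0
```

>>> {"name": "arm_command", "arguments": {"plan": [[[0, 0.4, 0, 0, 0, 0], [0, 0.8, 0, 0, 0, 0], [0, 1.2, 0, 0, 0, 0], [0, 1.6, 0, 0, 0, 0], [0, 2, 0, 0, 0, 0], [0, 2.4, 0, 0, 0, 0], [0, 2.8, 0, 0, 0, 0], [0, 3.2, 0, 0, 0, 0], [0, 3.6, 0, 0, 0, 0], [0, 3.9, 0, 0, 0, 0], [0, 3.9, 0, 0, 0, 0]]]}}

```text
t: 10.62
tool_pos: [0.5693, -0.0713, 0.273]
tool_rot: [0.05, -3.138, -0.0]
contact_force: [0.5, 0.6, 0.1]
opening: 0.0002
grip_force: 0.0
```

Run:
```python
from h import *
np.set_printoptions(precision=4,suppress=True)
o=get_obs();p=o['tool_pos'];print(o['t'],p,R.from_euler('z',-.031).apply(p-np.array([.54,-.063,0])),R.from_rotvec(o['tool_rot']).as_matrix())
im,d=get_image('scene')
cv2.imwrite('pics/se.png',cv2.resize(im[180:260,270:390],None,fx=6,fy=6,interpolation=cv2.INTER_CUBIC))
```

```text
10.6167 [ 0.5693 -0.0713  0.273 ] [ 0.029  -0.0092  0.273 ] [[-0.9995 -0.0318 -0.0031]
 [-0.0318  0.9995  0.0001]
 [ 0.0031  0.0002 -1.    ]]
```

View pics/se.png

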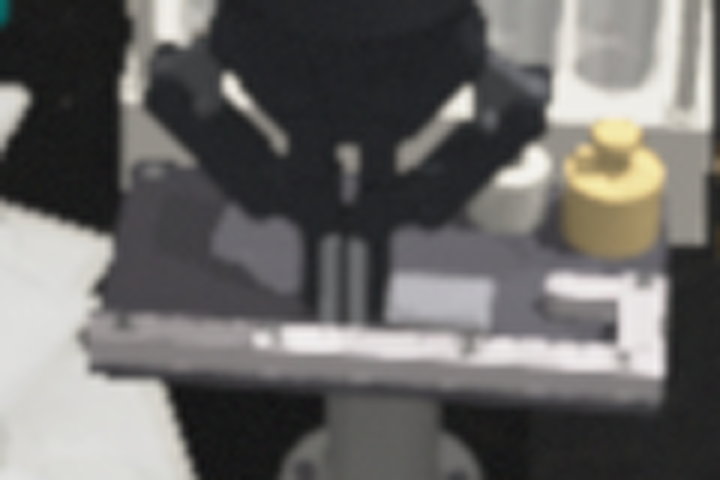

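The block (440,300) slides squarely ahead of the fingers along the rail, and the bush and weight are clear. Continuing into the pocket, slowly at the end.

>>> {"name": "arm_command", "arguments": {"plan": [[[0, 0.4, 0, 0, 0, 0], [0, 0.8, 0, 0, 0, 0], [0, 1.1, 0, 0, 0, 0], [0, 1.4, 0, 0, 0, 0], [0, 1.7, 0, 0, 0, 0], [0, 2, 0, 0, 0, 0], [0, 2.3, 0, 0, 0, 0], [0, 2.6, 0, 0, 0, 0], [0, 2.9, 0, 0, 0, 0], [0, 3.2, 0, 0, 0, 0], [0, 3.2, 0, 0, 0, 0]]]}}

```text
t: 11.58
tool_pos: [0.5683, -0.0394, 0.273]
tool_rot: [0.05, -3.138, -0.0]
contact_force: [-0.4, 0.3, -0.2]
opening: 0.0001
grip_force: 0.0
```

>>> {"name": "arm_command", "arguments": {"plan": [[[0, 0.15, 0, 0, 0, 0], [0, 0.3, 0, 0, 0, 0], [0, 0.3, 0, 0, 0, 0], [0, 0.3, 0, 0, 0, 0]]]}}

```text
t: 11.92
tool_pos: [0.5682, -0.0369, 0.273]
tool_rot: [0.049, -3.138, -0.0]
contact_force: [-0.4, -0.4, -0.3]
opening: -0.0
grip_force: 0.0
```

>>> {"name": "arm_command", "arguments": {"plan": [[[0, 0.1, 0, 0, 0, 0], [0, 0.2, 0, 0, 0, 0], [0, 0.2, 0, 0, 0, 0], [0, 0.2, 0, 0, 0, 0]]]}}

```text
t: 12.25
tool_pos: [0.5682, -0.0349, 0.2731]
tool_rot: [0.049, -3.138, -0.0]
contact_force: [0.7, 1.0, -0.1]
opening: 0.0003
grip_force: 0.0
```

>>> {"name": "arm_command", "arguments": {"plan": [[[0, 0.1, 0, 0, 0, 0], [0, 0.2, 0, 0, 0, 0], [0, 0.2, 0, 0, 0, 0], [0, 0.2, 0, 0, 0, 0]]]}}

```text
t: 12.58
tool_pos: [0.5681, -0.0329, 0.273]
tool_rot: [0.049, -3.138, -0.0]
contact_force: [-0.5, -0.7, -0.4]
opening: 0.0002
grip_force: 0.0
```

>>> {"name": "arm_command", "arguments": {"plan": [[[0, 0.1, 0, 0, 0, 0], [0, 0.2, 0, 0, 0, 0], [0, 0.2, 0, 0, 0, 0], [0, 0.2, 0, 0, 0, 0]]]}}

```text
t: 12.92
tool_pos: [0.568, -0.0308, 0.273]
tool_rot: [0.049, -3.138, -0.0]
contact_force: [0.4, 0.2, -1.2]
opening: -0.0002
grip_force: 0.0
```

>>> {"name": "arm_command", "arguments": {"plan": [[[0, 0.1, 0, 0, 0, 0], [0, 0.2, 0, 0, 0, 0], [0, 0.2, 0, 0, 0, 0], [0, 0.2, 0, 0, 0, 0]]]}}

```text
t: 13.25
tool_pos: [0.5681, -0.0297, 0.2734]
tool_rot: [0.049, -3.138, 0.005]
contact_force: [0.0, -5.1, 1.1]
opening: 0.0003
grip_force: 2.6
```

>>> {"name": "arm_command", "arguments": {"plan": [[[0, 0.1, 0, 0, 0, 0], [0, 0.2, 0, 0, 0, 0], [0, 0.2, 0, 0, 0, 0], [0, 0.2, 0, 0, 0, 0]]]}}

```text
t: 13.58
tool_pos: [0.5681, -0.0288, 0.2738]
tool_rot: [0.049, -3.139, 0.01]
contact_force: [-1.8, -11.1, 2.0]
opening: 0.0001
grip_force: 5.2
```

11 N against the stop. Backing straight off, lifting clear and looking.

>>> {"name": "arm_command", "arguments": {"plan": [[[0, -0.4, 0, 0, 0, 0], [0, -1, 0, 0, 0, 0], [0, -1.8, 0, 0, 0, 0], [0, -1.8, -2, 0, 0, 0], [0, -1.8, -5, 0, 0, 0], [0, -4, -8, 0, 0, 0], [0, -7.5, -10, 0, 0, 0], [0, -11, -12, 0, 0, 0], [0, -14, -14, 0, 0, 0], [0, -16, -14, 0, 0, 0], [0, -16, -14, 0, 0, 0], [0, -16, -14, 0, 0, 0]]]}}

```text
t: 14.58
tool_pos: [0.5731, -0.188, 0.4129]
tool_rot: [0.046, -3.138, -0.001]
contact_force: [-0.2, 0.7, -1.1]
opening: -0.0001
grip_force: 0.0
```

Run:
```python
from h import *
np.set_printoptions(precision=4,suppress=True)
o=get_obs();print(o['t'],o['tool_pos'],o['contact_force'])
im,d=get_image('top');im2,_=get_image('scene')
a=cv2.resize(im[200:270,255:305],None,fx=8,fy=8,interpolation=cv2.INTER_CUBIC)[:560,:400]
b=cv2.resize(im2[195:260,335:385],(400,520),interpolation=cv2.INTER_CUBIC)
cv2.imwrite('pics/fin.png',np.hstack([a[:520],b]))
```

```text
14.5833 [ 0.5731 -0.188   0.4129] [-0.1512  0.7322 -1.1089]
```

View pics/fin.png

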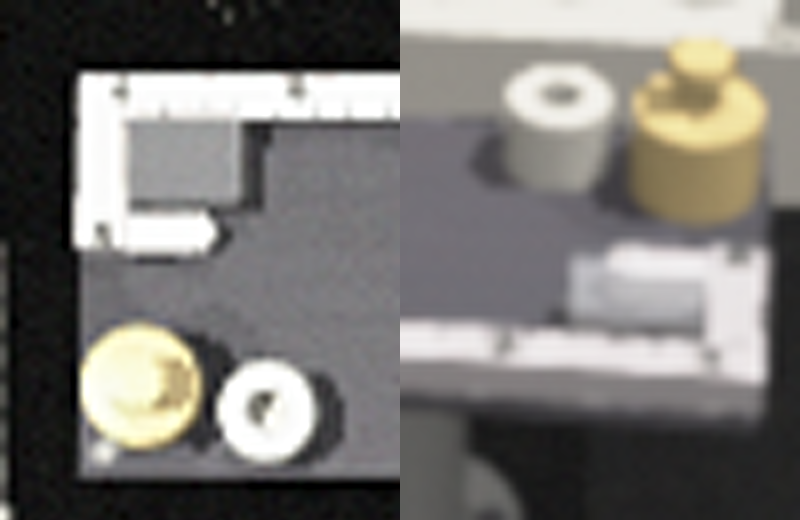

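The block fills the pocket: its top face spans (130–245, 122–203), with no gap to the rail or the stop. The weight (140,385) and bush (267,410) are where they were. Handing in.

```bash
python3 -c "from station import *; print(finish_job())"
```

```text
the job is handed in; nothing more can be done
None
```

The block is in the corner pocket with no visible gap to the rail or the end stop, and the weight and bush are where they stood; the job was handed in at about 14.7 s, though the station returned no verdict.

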